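# Press the new keycaps home along the keyboard's far row

### The job

Eight worn keycaps in the keyboard's far (number) row have been replaced by orange ones, but these have only been set on and still stand a few millimetres too high. Run along the row with a fingertip and press every orange cap fully home, level with the pale caps beside it, firmly but without hammering. Do not grip a cap or pull it up, and leave the brush, screwdriver and tweezers behind the keyboard where they lie.

Things in the scene. Friction and masses are not known exactly. Their poses are not given: they have to be found in the camera images.
- keyboard: compact keyboard, black case 107 mm (x) by 297 mm (y) that does not slide, five staggered rows of blank caps, pitch 19.05 mm. Origin: centre of the underside; x to the far row, y to the user's left, z up. The key deck rises 4 degrees toward +x; case rim 25 mm above the underside at the near edge, 33 mm at the far. Pale and grey caps are seated; eight orange ones stand side by side in the far row
- cap1_top (a point): centre of the top face of orange cap 1, the left-most of the eight; it rides on the cap. A cap is 18 mm square at its foot, about 13 mm square on top, 8.5 mm tall. With the cap seated and the switch up, this point is 38 mm above the keyboard's underside
- cap8_top (a point): the same for orange cap 8, the right-most, 133.4 mm from cap 1 along the keyboard's -y. Caps 2 to 7 lie evenly between the two, 19.05 mm apart
- cap1 (a joint): how far orange cap 1 stands up off its seat on its switch stem, m: 0 = fully home, level with the pale caps; starts at 0.0025 to 0.0045. Pressed from above, the switch (as in the keys around it) first goes down 3.5 mm under less than 1 N, then the cap slides down its stem against about 5 N and stays there; let go, the switch springs up again
- cap2 (a joint): the same for orange cap 2, counted from the left
- cap3 (a joint): the same for orange cap 3, counted from the left
- cap4 (a joint): the same for orange cap 4, counted from the left
- cap5 (a joint): the same for orange cap 5, counted from the left
- cap6 (a joint): the same for orange cap 6, counted from the left
- cap7 (a joint): the same for orange cap 7, counted from the left
- cap8 (a joint): the same for orange cap 8, counted from the left
- esd_brush: white antistatic brush 125x13x16 mm lying behind the keyboard; origin at the centre of its underside; leave alone
- driver: small red screwdriver 145x11x10 mm lying behind the keyboard; origin at the centre of its underside; leave alone
- tweezers: dark steel tweezers 126x21x10 mm lying behind the keyboard; origin at the centre of their underside; leave alone

How it is judged:
By the outcome, as a careful person would: the job done as asked, in the order asked, and still so for the second after the job is handed in, with the robot touching nothing.
It also fails if it takes over 54 s, if anything falls off the work surface, if the arm or the gripper's body presses on something with over 40 N, if the wrist force passes 120 N, or if a joint passes its speed limit or range.

### The arm

A 6-joint arm with a two-finger parallel gripper is mounted at the origin on a cart in front of the work surface, level with it; the furniture and walls round the work are solid. World frame = base frame: x ahead of the robot, y to its left, z up, the work surface at z = 0. Lengths are in mm, angles in rad, forces in N, time in s.
With the tool pointing down it reaches from about 425 to 950 mm from the base axis. Payload 3.5 kg.
Tool frame: the origin (TCP) lies at the very end of the fingers, on their centre line; the grasp point (between the pads) lies 19 mm behind it; z points along the fingers, y is the line along which they close (so a half turn about z gives the same grasp; the last joint's range is limited). The gripper opens to 85 mm and grips with 20 to 120 N. Pads are 22 mm wide; open, the fingers measure 114 mm over their backs; the gripper's body (76 mm by 85 mm) begins 54 mm behind the grasp point. The pads swing forward as they close: fully open they stand 13 mm farther back than shut.
Start: joints at [-1.411, 0.286, 1.577, -0, 1.279, -0.15], TCP at [205.81, -642.844, 200.425] pointing down, gripper open.
Joint ranges: [-2.77, 2.77], [-0.9, 2.22], [0.21, 2.48], [-1.53, 4.67], [0.24, 2.81], [-2.84, 2.84]. Speed limits (rad/s): [2.79, 2.79, 3.14, 3.14, 3.14, 3.14].

### API

Orientations are given as a 3x3 rotation matrix whose columns are the frame's x, y, z axes.
In Python, from cell import bot, grab_frame, models gives the robot as it stands.
- The arm moves only by the tool send_rows, never from a script. Its argument "deltas" is text: rows parted by semicolons, each of 7 numbers parted by spaces: the shift along the tool's x, y, z each as a share of 0.02 m, from -1 to 1, then the turn, a rotation vector about the tool's x, y, z each as a share of 45 degrees, from -1 to 1, then the finger opening in mm, from 0 to 85.4. In form: tx ty tz rx ry rz claw; .... A call has 1 to 12 rows; each row shifts and turns the commanded pose from where the row before left it, along the tool's axes as they then stand; what a row does not reach is not made up. A row lasts 1/12 s, in which the tool goes at most 41.7 mm and 7.16 degrees, less where a joint would pass 70% of its speed; a pose out of reach is approached as far as the arm can. A call with a number of a shift or a turn outside -1 to 1 is refused whole. A call with a gripper value outside its range is refused whole. The fingers move at their own pace and stop on an object; "newtons" is the grip in N (left out, the last holds). Time passes only in rows, so rows that do not move let the fingers close. It gives the time, the measured TCP pose, the force, the opening and the grip force at its end, in the units of the state.
- bot.sense(): the state, without advancing time (a new reading comes with each control period).
- grab_frame(name): name is "scene" or "top" or "wrist"; returns a dict with "frame" (420x560x3 uint8, blue, green, red), "fx", "fy", "cx", "cy" (pixels), "distortion" ([k1, k2, p1, p2, k3] as OpenCV has them; the pictures are not rectified), "world_from_camera" (4x4, takes a point from camera to world coordinates). Camera axes: x right, y up, looking along -z (the intrinsics and any distortion apply to the point x, -y, -z); pixel columns grow to the right and rows downward; lengths in mm; the calibration is good to about 2 mm. A picture is of the moment at which its call begins. There is no depth.
- bot.sign_off(): hands the job in; it is judged then, once.
Trained networks look in the newest picture that a camera, given by its name, has taken for a name from the list of things; names that differ only in an ending like _2 or _b are one class to them, and where a whole thing is asked for, a point or a joint stands for the part that bears it (a point fixed in the world has none). Each returns a list of dicts, best first, with "score" (0 to 1); they miss things now and then, are a little off and sometimes report something else, mostly with a low value. They report only what shows in the picture. A call takes as long as a camera call.
- models.recognise(camera, name): "extent" ([left, top, right, bottom] as shares, 0 to 1, of the picture: columns of its width, rows of its height, round what is visible of it).
The state is a dict: "time_s": time; "joint_pos": joint angles; "qvel": joint speeds; "joint_torque": joint torques, N m; "position": TCP position; "eef_rot": TCP orientation; "force": force on the tool from outside, world axes, zero at the start; "torque": the same for the moment, N m; "finger_gap": finger opening in mm; "gripper_force": force on a finger pad.
Only numpy, scipy, OpenCV 4.12 (cv2) and the standard library are available. Lean on these libraries where they do the work, as an engineer would, in place of code of your own. Each camera call takes 0.05 s, during which the arm holds its last target. There are 200 camera calls.

## Working session

There is one attempt and no reset: what is moved stays moved. The work goes in short steps, Python scripts to look and compute and a tool call to move; the robot and the scene stay as the last step left them, time stands still between calls to the robot, and variables do not carry over. Pictures are saved under pics/ and viewed, at most 10 in all, crops included, and the job is handed in when it is done.

Besides the shell and the picture viewer there is one more tool, called as name(argument=value, ...) on one line, values as JSON. send_rows: Moves the arm, as the interface text tells. Its arguments: {"type":"object","properties":{"deltas":{"type":"string"},"newtons":{"type":"number"}},"required":["deltas"]}

```bash
mkdir -p pics; ls
python3 - <<'E'
from cell import bot, grab_frame, models
import cv2
s=bot.sense(); print(s['time_s'],s['position'],s['eef_rot'],s['finger_gap'],s['force'])
for c in("top","scene"):
    f=grab_frame(c); cv2.imwrite(f'pics/{c}0.png',f['frame'])
    print(c,f['fx'],f['fy'],f['cx'],f['cy'],f['distortion'],f['world_from_camera'])
    for n in('keyboard','cap1','cap8','esd_brush','driver','tweezers'):
        print(n,[(round(d['score'],2),[round(float(v)*k) for v,k in zip(d['extent'],(560,420,560,420))]) for d in models.recognise(c,n)][:8])
E
```

```text
pics
0.0 [ 205.67343836 -642.13283562  199.00575125] [[ 9.52401353e-01  3.04846675e-01 -4.10204178e-04]
 [ 3.04846769e-01 -9.52398448e-01  2.37583767e-03]
 [ 3.33588393e-04 -2.38780043e-03 -9.99997094e-01]] 85.23360386597787 [ 1.53867795 -0.39724522 -0.78281466]
top 539.2637729962191 539.2637729962191 272.31632046626373 206.56545478771474 [0.02040963 0.         0.         0.         0.        ] [[-6.47506926e-04  9.92593598e-01 -1.21480578e-01  5.51026830e+02]
 [-9.99963048e-01 -1.68404519e-03 -8.43006752e-03  2.19343939e+02]
 [-8.57220983e-03  1.21470631e-01  9.92558010e-01  9.14442587e+02]
 [ 0.00000000e+00  0.00000000e+00  0.00000000e+00  1.00000000e+00]]
keyboard [(0.73, [190, 215, 378, 295])]
cap1 [(0.66, [292, 226, 303, 235]), (0.64, [315, 220, 327, 236]), (0.62, [242, 228, 254, 244]), (0.61, [234, 232, 244, 244]), (0.48, [302, 225, 315, 234]), (0.44, [253, 227, 271, 240]), (0.42, [280, 229, 289, 238])]
cap8 [(0.66, [292, 226, 303, 235]), (0.64, [315, 220, 327, 236]), (0.62, [242, 228, 254, 244]), (0.61, [234, 232, 244, 244]), (0.48, [302, 225, 315, 234]), (0.44, [253, 227, 271
[... 368 characters left out ...]
 [-4.65379428e-01  3.68905513e-01 -8.04568649e-01 -4.62701572e+02]
 [ 6.61825212e-03  9.10427742e-01  4.13615191e-01  4.06692202e+02]
 [ 0.00000000e+00  0.00000000e+00  0.00000000e+00  1.00000000e+00]]
keyboard [(0.83, [179, 203, 328, 310])]
cap1 [(0.57, [263, 234, 272, 238]), (0.56, [277, 239, 289, 253]), (0.49, [236, 216, 243, 219]), (0.49, [243, 221, 255, 228]), (0.37, [241, 218, 249, 223])]
cap8 [(0.57, [263, 234, 272, 238]), (0.56, [277, 239, 289, 253]), (0.49, [236, 216, 243, 219]), (0.49, [243, 221, 255, 228]), (0.37, [241, 218, 249, 223])]
esd_brush [(0.7, [295, 244, 351, 276])]
driver [(0.71, [254, 211, 280, 230]), (0.35, [245, 220, 254, 226])]
tweezers [(0.9, [292, 225, 326, 249])]
```

Run:
```python
import cv2
a=cv2.imread('pics/top0.png')[160:310,175:395]; b=cv2.imread('pics/scene0.png')
cv2.imwrite('pics/topc.png',cv2.resize(a,None,fx=3.6,fy=3.6,interpolation=cv2.INTER_CUBIC));
```

```text
(no output)
```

View pics/topc.png

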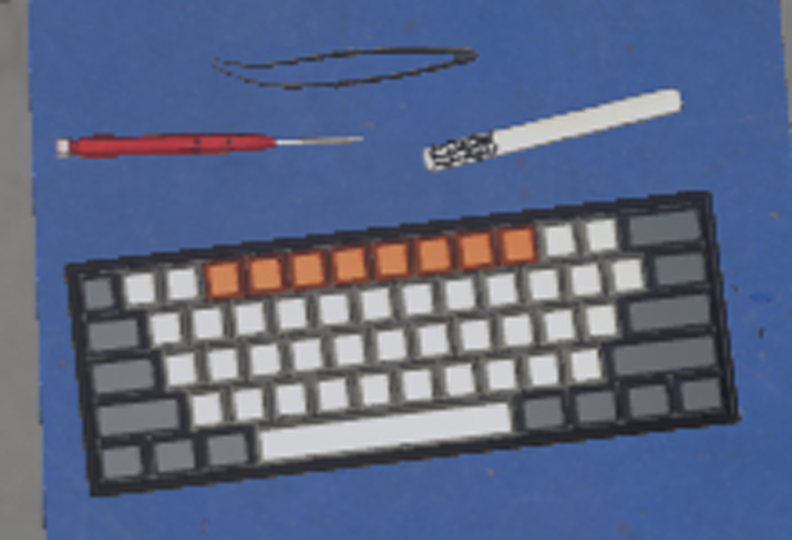

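View pics/scene0.png

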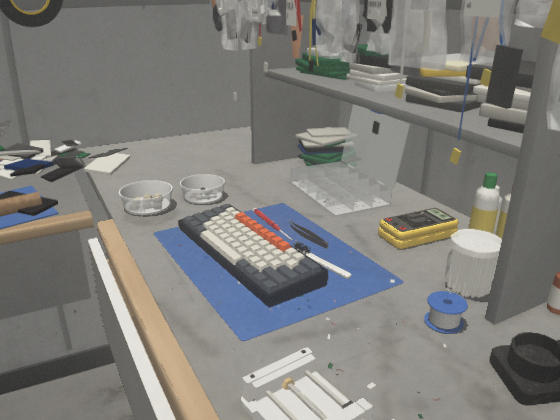

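```bash
cat > h.py <<'E'
import numpy as np, cv2
from cell import bot, grab_frame, models
def ray(f,uv,z):
    K=np.array([[f['fx'],0,f['cx']],[0,f['fy'],f['cy']],[0,0,1]])
    p=cv2.undistortPoints(np.array(uv,float).reshape(-1,1,2),K,np.array(f['distortion']))[:,0]
    T=np.array(f['world_from_camera']); d=np.c_[p[:,0],-p[:,1],-np.ones(len(p))]@T[:3,:3].T; o=T[:3,3]
    return o+d*((np.asarray(z)-o[2])/d[:,2])[:,None]
def proj(f,P):
    K=np.array([[f['fx'],0,f['cx']],[0,f['fy'],f['cy']],[0,0,1]])
    T=np.linalg.inv(np.array(f['world_from_camera'])); c=np.asarray(P)@T[:3,:3].T+T[:3,3]; c=c*[1,-1,-1]
    return cv2.projectPoints(c,np.zeros(3),np.zeros(3),K,np.array(f['distortion']))[0][:,0]
def orange(img,thr=None,amin=15):
    h=cv2.cvtColor(img,cv2.COLOR_BGR2HSV); 
    return cv2.inRange(h,(5,120,170),(18,255,255))
E
python3 - <<'E'
from h import *
f=grab_frame('top')
c=np.array([[67,265],[710,192],[738,420],[92,494]])/3.6+[175,160]-.36
P=ray(f,c,np.array([33,33,25,25.])); print(P.round(1))
print('sides',[np.linalg.norm((P[i]-P[i-1])[:2]).round(1) for i in range(4)])
yd=P[0]-P[1]+P[3]-P[2]; print('yaw',np.degrees(np.arctan2(-yd[0],yd[1])))
caps=np.array([[224,280],[266,274],[308,270],[349,264],[391,259],[432,254],[475,249],[517,244]])/3.6+[175,160]-.36
Q=ray(f,caps,np.full(8,41.5)); print(Q.round(1)); print(np.linalg.norm((Q[0]-Q[7])))
m=orange(f['frame']); n,l,s,ce=cv2.connectedComponentsWithStats(m); print(s[1:].tolist(),ce[1:].round(1).tolist())
s=bot.sense()
E
```

```text
[[615.1 356.4  33. ]
 [648.   63.5  33. ]
 [545.   51.9  25. ]
 [511.9 344.5  25. ]]
sides [np.float64(103.9), np.float64(294.7), np.float64(103.7), np.float64(294.4)]
yaw 6.432898410191966
[[607.6 284.2  41.5]
 [610.3 265.3  41.5]
 [612.1 246.4  41.5]
 [614.7 228.   41.5]
 [617.  209.1  41.5]
 [619.2 190.6  41.5]
 [621.4 171.2  41.5]
 [623.7 152.3  41.5]]
132.928297553341
[[110, 223, 1, 1, 1], [111, 225, 1, 1, 1], [303, 225, 8, 9, 57], [315, 224, 8, 8, 57], [292, 227, 8, 8, 58], [268, 229, 8, 9, 59], [280, 228, 8, 8, 57], [257, 231, 8, 8, 57], [233, 233, 8, 9, 56], [245, 232, 8, 8, 57], [117, 255, 2, 2, 3]] [[110.0, 223.0], [111.0, 225.0], [306.9, 228.9], [318.6, 227.6], [295.1, 230.6], [271.8, 233.0], [283.5, 231.6], [260.1, 234.5], [236.7, 237.2], [248.4, 235.7], [117.3, 255.3]]
```

send_rows(deltas="0.4 -0.28 0 0 0 0 0;0.81 -0.57 0 0 0 0 0;0.81 -0.57 0 0 0 0 0;0.81 -0.57 0 0 0 0 0;0.81 -0.57 0 0 0 0 0;0.81 -0.57 0 0 0 0 0;0.81 -0.57 0 0 0 0 0;0.81 -0.57 0 0 0 0 0;0.81 -0.57 0 0 0 0 0;0.81 -0.57 0 0 0 0 0;0.81 -0.57 0 0 0 0 0;0.81 -0.57 0 0 0 0 0", newtons=20)

```text
time_s: 1.75
position: [344.1, -459.7, 200.5]
eef_rot: [[0.952, 0.305, 0.0], [0.305, -0.952, -0.0], [0.0, 0.0, -1.0]]
force: [-0.1, -0.4, -0.0]
finger_gap: -0.3
gripper_force: 0.0
```

send_rows(deltas="0.81 -0.57 0 0 0 0 0;0.81 -0.57 0 0 0 0 0;0.81 -0.57 0 0 0 0 0;0.81 -0.57 0 0 0 0 0;0.81 -0.57 0 0 0 0 0;0.81 -0.57 0 0 0 0 0;0.81 -0.57 0 0 0 0 0;0.81 -0.57 0 0 0 0 0;0.81 -0.57 0 0 0 0 0;0.81 -0.57 0 0 0 0 0;0.81 -0.57 0 0 0 0 0;0.81 -0.57 0 0 0 0 0")

```text
time_s: 2.75
position: [487.2, -270.0, 200.6]
eef_rot: [[0.952, 0.305, 0.0], [0.305, -0.952, -0.0], [0.0, 0.0, -1.0]]
force: [-0.4, -0.4, -0.1]
finger_gap: 0.3
gripper_force: 0.0
```

send_rows(deltas="0.81 -0.57 0 0 0 0 0;0.81 -0.57 0 0 0 0 0;0.81 -0.57 0 0 0 0 0;0.81 -0.57 0 0 0 0 0;0 0 0 0 0 -0.15 0;0 0 0 0 0 -0.15 0;0 0 0 0 0 -0.15 0;0 0 0 0 0 -0.15 0;0 0 0 0 0 -0.15 0;0 0 0 0 0 -0.15 0;0 0 0 0 0 -0.15 0;0 0 0 0 0 -0.15 0")

```text
time_s: 3.75
position: [534.4, -207.6, 200.5]
eef_rot: [[0.307, 0.952, 0.0], [0.952, -0.307, 0.0], [0.0, 0.0, -1.0]]
force: [-0.3, 0.9, 0.3]
finger_gap: 0.3
gripper_force: 0.0
```

send_rows(deltas="0 0 0 0 0 -0.137 0;0 0 0 0 0 -0.137 0;0 0 0 0 0 -0.137 0;0 0 0 0 0 -0.137 0;0.5 0.15 0 0 0 0 0;0.94 0.3 0 0 0 0 0;0.94 0.3 0 0 0 0 0;0.94 0.3 0 0 0 0 0;0.94 0.3 0 0 0 0 0;0.94 0.3 0 0 0 0 0;0.94 0.3 0 0 0 0 0;0.94 0.3 0 0 0 0 0")

```text
time_s: 4.75
position: [563.2, -60.5, 200.6]
eef_rot: [[-0.109, 0.994, 0.0], [0.994, 0.109, 0.0], [0.0, 0.0, -1.0]]
force: [1.0, 0.6, -0.2]
finger_gap: -0.5
gripper_force: 0.0
```

send_rows(deltas="0.94 0.3 0 0 0 0 0;0.94 0.3 0 0 0 0 0;0.94 0.3 0 0 0 0 0;0.94 0.3 0 0 0 0 0;0.94 0.3 0 0 0 0 0;0.94 0.3 0 0 0 0 0;0.94 0.3 0 0 0 0 0;0.94 0.3 0 0 0 0 0;0.94 0.3 0 0 0 0 0;0.94 0.3 0 0 0 0 0;0.94 0.3 0 0 0 0 0;0.94 0.3 0 0 0 0 0")

```text
time_s: 5.75
position: [609.0, 171.7, 200.5]
eef_rot: [[-0.109, 0.994, -0.0], [0.994, 0.109, 0.0], [0.0, -0.0, -1.0]]
force: [1.1, -0.1, -0.7]
finger_gap: 0.2
gripper_force: 0.0
```

Run:
```python
from h import *
f=grab_frame('wrist'); cv2.imwrite('pics/w0.png',f['frame'])
s=bot.sense(); print(s['position'],s['force'],np.array(s['world_from_camera']) if 'world_from_camera' in s else np.array(f['world_from_camera']).round(3),f['fx'],f['cx'],f['cy'],f['distortion'])
m=orange(f['frame']); n,l,st,ce=cv2.connectedComponentsWithStats(m)
for a,c in zip(st[1:],ce[1:]):
    if a[4]>60: print(a.tolist(),c.round(1),ray(f,[c],np.array([41.5])).round(1))
```

```text
[609.24885846 174.8390086  200.53628403] [-1.12802076  1.43631744  1.22014944] [[ 9.94000e-01 -1.06000e-01 -3.00000e-02  6.01649e+02]
 [ 1.10000e-01  9.57000e-01  2.67000e-01  2.38547e+02]
 [ 0.00000e+00 -2.69000e-01  9.63000e-01  3.74096e+02]
 [ 0.00000e+00  0.00000e+00  0.00000e+00  1.00000e+00]] 376.0218072653463 283.08139605861066 206.314108744474 [0.01199283 0.         0.         0.         0.        ]
[286, 36, 20, 19, 297] [295.   44.9] [[606.5 283.6  41.5]]
[286, 61, 20, 20, 276] [295.  70.] [[608.8 264.4  41.5]]
[286, 85, 20, 19, 277] [295.   93.5] [[611.  245.8  41.5]]
[286, 108, 20, 19, 292] [294.7 116.5] [[613.  227.   41.5]]
[286, 130, 19, 19, 315] [294.4 138.5] [[615.  208.4  41.5]]
[286, 152, 19, 18, 268] [294.4 159.4] [[617.1 190.2  41.5]]
[288, 178, 15, 13, 156] [294.2 183.7] [[619.6 168.4  41.5]]
[288, 198, 13, 12, 104] [293.9 203.8] [[621.5 149.7  41.5]]
```

View pics/w0.png

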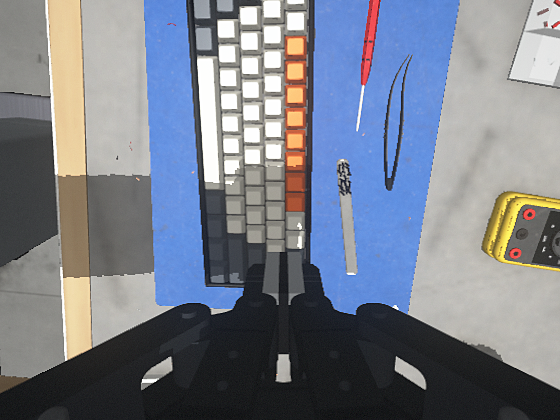

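send_rows(deltas="0.546 0.048 0.675 0 0 0 0;0.546 0.048 0.675 0 0 0 0;0.546 0.048 0.675 0 0 0 0;0.546 0.048 0.675 0 0 0 0;0.546 0.048 0.675 0 0 0 0;0.546 0.048 0.675 0 0 0 0;0.546 0.048 0.675 0 0 0 0;0.546 0.048 0.675 0 0 0 0;0.546 0.048 0.675 0 0 0 0;0.546 0.048 0.675 0 0 0 0;0 0 0 -0.089 0 0 0;0 0 0 0 0 0 0")

```text
time_s: 6.8
position: [604.1, 279.7, 62.1]
eef_rot: [[-0.113, 0.991, 0.065], [0.994, 0.113, 0.007], [-0.001, 0.065, -0.998]]
force: [-1.0, 0.1, 0.1]
finger_gap: -0.3
gripper_force: 0.0
```

Run:
```python
from h import *
ims=[]
s=bot.sense(); print(s['position'],s['eef_rot'],s['force'])
for c in('top','scene','wrist'):
    f=grab_frame(c); p=proj(f,[s['position']])[0]; print(c,p)
    x,y=max(0,int(p[0])-60),max(0,int(p[1])-60); q=f['frame'][y:y+120,x:x+120]
    ims.append(cv2.resize(q,(264,264),interpolation=cv2.INTER_CUBIC))
    if c=='wrist':
        m=orange(f['frame']); n,l,st,ce=cv2.connectedComponentsWithStats(m)
        for a,cc in zip(st[1:],ce[1:]):
            if a[4]>60: print(a.tolist(),cc.round(1),ray(f,[cc],np.array([41.5])).round(1))
cv2.imwrite('pics/c1.png',np.hstack(ims))
```

```text
[604.06341884 279.72394204  62.05691921] [[-1.13179871e-01  9.91456012e-01  6.48482382e-02]
 [ 9.93574158e-01  1.12993814e-01  6.54140556e-03]
 [-8.41933883e-04  6.51718891e-02 -9.97873697e-01]] [-1.04670883  0.09303182  0.1246073 ]
top [238.7379999  238.81117383]
scene [240.87373502 204.36110372]
wrist [277.37806928 239.82364045]
[269, 213, 24, 22, 524] [280.5 223.4] [[606.7 281.8  41.5]]
[270, 245, 23, 7, 158] [280.8 248. ] [[608.5 267.4  41.5]]
[276, 362, 15, 20, 216] [283.1 372.5] [[619.1 185.4  41.5]]
```

View pics/c1.png

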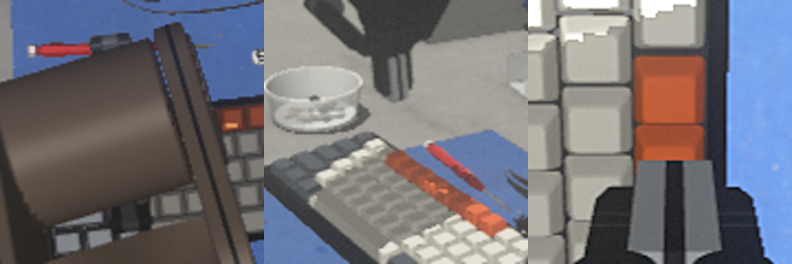

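Run:
```python
from h import *
s=bot.sense(); print(s['position'],s['qvel'])
R=np.array(s['eef_rot']);p=np.array(s['position'])
ims=[]
for c in('scene','wrist'):
    f=grab_frame(c)
    # tip axis points at 0,20,40 mm up the fingers, on +x face too
    P=[p-R[:,2]*k for k in(0,20,40,60)]+[p+R[:,0]*11-R[:,2]*k for k in (0,20)]
    q=proj(f,P); print(c,q.round(1).tolist())
    x0,y0=(int(q[1][0])-50,int(q[1][1])-65)
    g=cv2.resize(f['frame'][y0:y0+120,x0:x0+100],None,fx=4,fy=4,interpolation=cv2.INTER_CUBIC)
    for i,u in enumerate(q): cv2.circle(g,tuple(int(v) for v in ((u-[x0,y0])*4+2)),3,(0,255,0) if i<4 else (255,0,255),-1)
    ims.append(g)
cv2.imwrite('pics/c2.png',np.hstack(ims))
```

```text
[607.65399907 279.30746662  66.02607123] [-0.01071307 -0.00644439 -0.01719085 -0.00019419 -0.00202269 -0.0025633 ]
scene [[242.8, 202.0], [241.8, 191.5], [240.9, 180.9], [239.9, 170.0], [239.6, 200.0], [238.7, 189.6]]
wrist [[281.9, 242.4], [281.8, 258.7], [281.7, 279.4], [281.6, 306.3], [281.9, 221.1], [281.8, 235.3]]
```

View pics/c2.png

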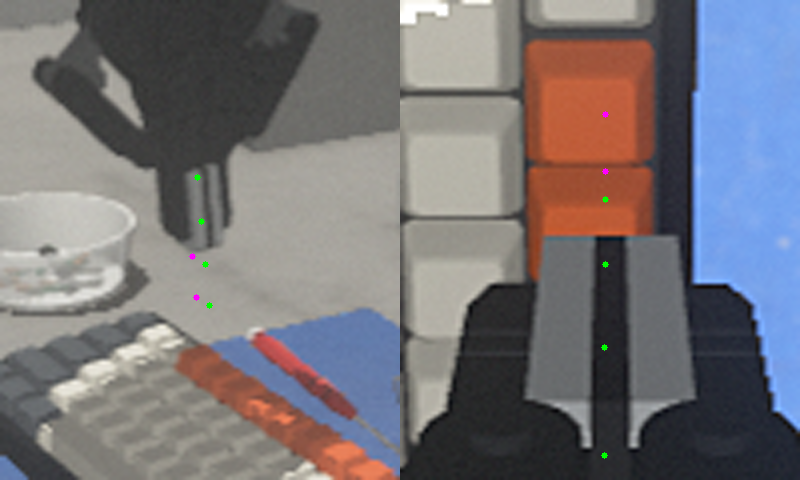

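Run:
```python
from h import *
for i in range(3):
    f=grab_frame('scene'); s=bot.sense(); print(s['time_s'],s['position'].round(2) if hasattr(s['position'],'round') else s['position'],np.round(s['force'],2))
print(proj(f,[[607,283.9,41.5],[622,151.3,41.5]]))
m=cv2.inRange(cv2.cvtColor(f['frame'],cv2.COLOR_BGR2HSV),(3,140,90),(14,255,255))
n,l,st,ce=cv2.connectedComponentsWithStats(m)
for a,c in zip(st[1:],ce[1:]):
    if a[4]>15: print(a.tolist(),c.round(1))
```

```text
7.1 [608.32 278.97  66.64] [ 0.68 -0.01 -0.1 ]
7.15 [608.2  278.87  66.51] [-0.97  0.14 -0.21]
7.2 [607.98 278.84  66.29] [-0.59 -0.21  0.49]
[[241.7259197  213.89714094]
 [284.63692804 242.98989737]]
[250, 224, 15, 12, 62] [257.  228.5]
[269, 235, 21, 16, 171] [279.1 242.7]
```

send_rows(deltas="0.28 -0.1 0 0 0 0 0;0 0 0.1 0 0 0 0;0 0 0.1 0 0 0 0;0 0 0.1 0 0 0 0;0 0 0.1 0 0 0 0;0 0 0.1 0 0 0 0;0 0 0.1 0 0 0 0;0 0 0.1 0 0 0 0;0 0 0.1 0 0 0 0;0 0 0.1 0 0 0 0;0 0 0 0 0 0 0;0 0 0 0 0 0 0")

```text
time_s: 8.2
position: [605.6, 284.4, 47.1]
eef_rot: [[-0.112, 0.991, 0.069], [0.994, 0.111, 0.008], [-0.0, 0.069, -0.998]]
force: [-0.3, 0.1, -0.6]
finger_gap: -0.2
gripper_force: 0.0
```

send_rows(deltas="0 0 0.05 0 0 0 0;0 0 0.05 0 0 0 0;0 0 0.05 0 0 0 0;0 0 0.05 0 0 0 0;0 0 0.05 0 0 0 0;0 0 0.05 0 0 0 0")

```text
time_s: 8.7
position: [606.1, 284.5, 41.2]
eef_rot: [[-0.112, 0.991, 0.069], [0.994, 0.111, 0.008], [0.0, 0.07, -0.998]]
force: [-1.0, 0.1, 0.2]
finger_gap: 0.0
gripper_force: 0.0
```

send_rows(deltas="0 0 0.05 0 0 0 0;0 0 0.05 0 0 0 0;0 0 0.05 0 0 0 0;0 0 0 0 0 0 0")

```text
time_s: 9.03
position: [606.2, 284.5, 38.0]
eef_rot: [[-0.112, 0.991, 0.069], [0.994, 0.111, 0.008], [-0.0, 0.069, -0.998]]
force: [-0.2, -0.2, 0.4]
finger_gap: 0.2
gripper_force: 0.0
```

Run:
```python
from h import *
s=bot.sense(); print(s['position'],s['force'])
R=np.array(s['eef_rot']);p=np.array(s['position']); ims=[]
for c in('scene','wrist'):
    f=grab_frame(c); q=proj(f,[p-R[:,2]*k for k in(0,20,40)])
    x0,y0=(int(q[1][0])-50,int(q[1][1])-60)
    g=cv2.resize(f['frame'][y0:y0+120,x0:x0+100],None,fx=4,fy=4,interpolation=cv2.INTER_CUBIC); g=cv2.convertScaleAbs(g,alpha=1.6)
    for u in q: cv2.circle(g,tuple(int(v) for v in ((u-[x0,y0])*4+2)),2,(0,255,0),-1)
    ims.append(g)
cv2.imwrite('pics/c3.png',np.hstack(ims))
```

```text
[606.17595375 284.47481818  38.03401208] [-0.15208773 -0.19211301  0.41338195]
```

View pics/c3.png

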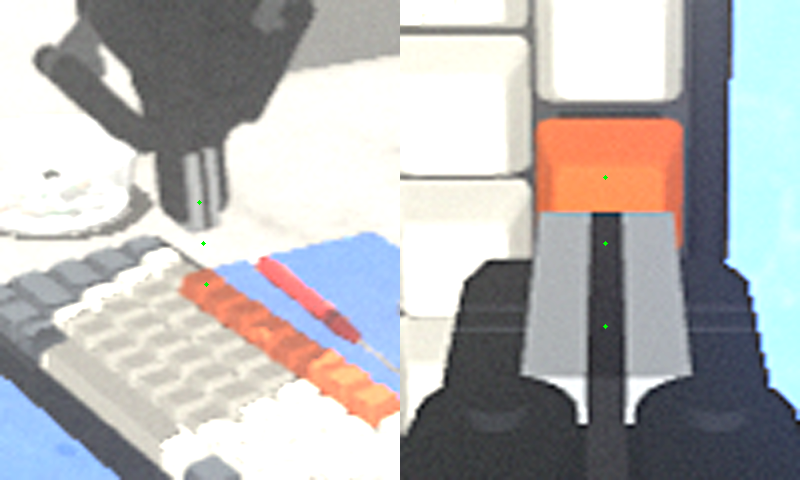

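send_rows(deltas="0 0 0.05 0 0 0 0;0 0 0.05 0 0 0 0;0 0 0.05 0 0 0 0;0 0 0.05 0 0 0 0;0 0 0.05 0 0 0 0;0 0 0.05 0 0 0 0;0 0 0.05 0 0 0 0;0 0 0.05 0 0 0 0")

```text
time_s: 9.8
position: [606.9, 284.6, 30.2]
eef_rot: [[-0.112, 0.991, 0.069], [0.994, 0.111, 0.008], [0.0, 0.07, -0.998]]
force: [-0.3, -0.3, 0.3]
finger_gap: 0.2
gripper_force: 0.0
```

send_rows(deltas="0 0 0.05 0 0 0 0;0 0 0.05 0 0 0 0;0 0 0.05 0 0 0 0;0 0 0.05 0 0 0 0;0 0 0.05 0 0 0 0;0 0 0.05 0 0 0 0")

```text
time_s: 10.3
position: [607.3, 284.7, 24.3]
eef_rot: [[-0.112, 0.991, 0.069], [0.994, 0.111, 0.008], [-0.0, 0.07, -0.998]]
force: [0.5, -0.7, 1.3]
finger_gap: -0.0
gripper_force: 0.0
```

send_rows(deltas="0 0 0.05 0 0 0 0;0 0 0.05 0 0 0 0;0 0 0 0 0 0 0")

```text
time_s: 10.55
position: [607.3, 284.6, 22.1]
eef_rot: [[-0.112, 0.991, 0.069], [0.994, 0.111, 0.008], [-0.0, 0.069, -0.998]]
force: [0.2, -0.1, -0.3]
finger_gap: 0.1
gripper_force: 0.0
```

send_rows(deltas="0 0 0.05 0 0 0 0;0 0 0.05 0 0 0 0;0 0 0 0 0 0 0")

```text
time_s: 10.8
position: [607.5, 284.6, 20.1]
eef_rot: [[-0.112, 0.991, 0.069], [0.994, 0.111, 0.008], [-0.0, 0.069, -0.998]]
force: [-0.6, -0.3, -1.0]
finger_gap: -0.2
gripper_force: 0.0
```

send_rows(deltas="0 0 0.05 0 0 0 0;0 0 0 0 0 0 0")

```text
time_s: 10.97
position: [607.6, 284.7, 19.2]
eef_rot: [[-0.112, 0.991, 0.069], [0.994, 0.111, 0.008], [-0.0, 0.07, -0.998]]
force: [0.0, 0.5, -0.3]
finger_gap: 0.3
gripper_force: 0.0
```

send_rows(deltas="0 0 0.05 0 0 0 0;0 0 0.05 0 0 0 0;0 0 0.05 0 0 0 0;0 0 0 0 0 0 0")

```text
time_s: 11.3
position: [607.7, 284.6, 16.0]
eef_rot: [[-0.112, 0.991, 0.069], [0.994, 0.111, 0.008], [-0.0, 0.069, -0.998]]
force: [-0.8, 0.4, -0.3]
finger_gap: 0.1
gripper_force: 0.0
```

send_rows(deltas="0 0 0.05 0 0 0 0;0 0 0.05 0 0 0 0;0 0 0 0 0 0 0")

```text
time_s: 11.55
position: [607.9, 284.7, 14.1]
eef_rot: [[-0.112, 0.991, 0.069], [0.994, 0.111, 0.008], [-0.0, 0.069, -0.998]]
force: [-0.0, 0.1, -0.4]
finger_gap: 0.3
gripper_force: 0.0
```

Run:
```python
from h import *
s=bot.sense(); print(s['position'],s['force'])
R=np.array(s['eef_rot']);p=np.array(s['position']); ims=[]
for c in('scene','wrist'):
    f=grab_frame(c); q=proj(f,[p-R[:,2]*k for k in(0,20,40)])
    x0,y0=(int(q[1][0])-50,int(q[1][1])-60)
    g=cv2.resize(f['frame'][y0:y0+120,x0:x0+100],None,fx=4,fy=4,interpolation=cv2.INTER_CUBIC); g=cv2.convertScaleAbs(g,alpha=1.6)
    for u in q: cv2.circle(g,tuple(int(v) for v in ((u-[x0,y0])*4+2)),2,(0,255,0),-1)
    ims.append(g)
cv2.imwrite('pics/c4.png',np.hstack(ims))
```

```text
[607.85062712 284.67971918  14.11267767] [-0.00559095  0.05077473 -0.38162998]
```

View pics/c4.png

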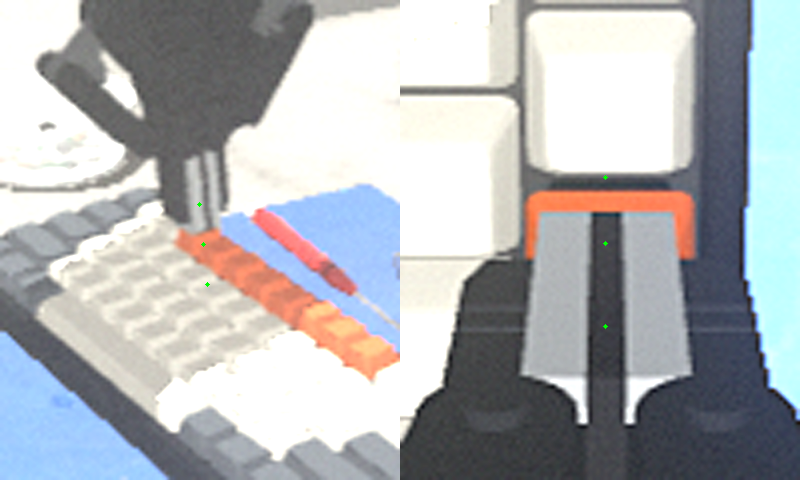

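send_rows(deltas="0.13 0 0 0 0 0 0;0 0 0.05 0 0 0 0;0 0 0.05 0 0 0 0;0 0 0 0 0 0 0")

```text
time_s: 11.98
position: [607.9, 287.5, 12.4]
eef_rot: [[-0.112, 0.991, 0.07], [0.994, 0.111, 0.008], [0.0, 0.07, -0.998]]
force: [-0.7, 0.8, -1.2]
finger_gap: -0.2
gripper_force: 0.2
```

send_rows(deltas="0 0 0.05 0 0 0 0;0 0 0.05 0 0 0 0;0 0 0 0 0 0 0")

```text
time_s: 12.23
position: [608.0, 287.4, 10.3]
eef_rot: [[-0.112, 0.991, 0.07], [0.994, 0.111, 0.008], [0.0, 0.07, -0.998]]
force: [-0.1, 1.5, 0.7]
finger_gap: 0.2
gripper_force: 0.3
```

send_rows(deltas="0 0 0.05 0 0 0 0;0 0 0.05 0 0 0 0;0 0 0 0 0 0 0")

```text
time_s: 12.48
position: [608.2, 287.4, 9.0]
eef_rot: [[-0.112, 0.991, 0.069], [0.994, 0.111, 0.008], [-0.0, 0.07, -0.998]]
force: [-1.5, -0.3, 4.1]
finger_gap: -0.0
gripper_force: 2.3
```

send_rows(deltas="0 0 0.05 0 0 0 0;0 0 0.05 0 0 0 0;0 0 0 0 0 0 0")

```text
time_s: 12.73
position: [608.3, 287.4, 6.9]
eef_rot: [[-0.112, 0.991, 0.069], [0.994, 0.111, 0.008], [-0.0, 0.07, -0.998]]
force: [-2.2, -0.4, 4.7]
finger_gap: -0.3
gripper_force: 2.3
```

send_rows(deltas="0 0 0.05 0 0 0 0;0 0 0.05 0 0 0 0;0 0 0 0 0 0 0")

```text
time_s: 12.98
position: [608.5, 287.4, 5.8]
eef_rot: [[-0.112, 0.991, 0.069], [0.994, 0.112, 0.008], [-0.0, 0.069, -0.998]]
force: [-3.8, -0.7, 8.9]
finger_gap: 0.2
gripper_force: 4.3
```

send_rows(deltas="0 0 0.05 0 0 0 0;0 0 0 0 0 0 0")

```text
time_s: 13.15
position: [608.5, 287.4, 5.7]
eef_rot: [[-0.112, 0.991, 0.068], [0.994, 0.112, 0.007], [-0.0, 0.069, -0.998]]
force: [-6.2, -1.9, 13.4]
finger_gap: 0.1
gripper_force: 6.3
```

send_rows(deltas="0 0 -0.35 0 0 0 0;0 0 -0.35 0 0 0 0;-0.4765 0 0 0 0 0 0;-0.4765 0 0 0 0 0 0;0 0 0 0 0 0 0")

```text
time_s: 13.57
position: [609.6, 266.2, 16.7]
eef_rot: [[-0.11, 0.992, 0.068], [0.994, 0.11, 0.007], [-0.001, 0.069, -0.998]]
force: [-1.1, 0.2, -0.7]
finger_gap: 0.2
gripper_force: 0.0
```

Run:
```python
from h import *
s=bot.sense(); print(s['position'],s['force'])
f=grab_frame('wrist'); g=f['frame'][150:270,210:350]
f2=grab_frame('scene')['frame'][175:265,215:305]
g=cv2.resize(g,(420,360),interpolation=cv2.INTER_CUBIC); h=cv2.resize(f2,(360,360),interpolation=cv2.INTER_CUBIC)
cv2.imwrite('pics/c5.png',cv2.convertScaleAbs(np.hstack([g,h]),alpha=1.4))
```

```text
[609.56722164 266.1861295   16.68063337] [-1.13033718  0.22126839 -0.66652305]
```

View pics/c5.png

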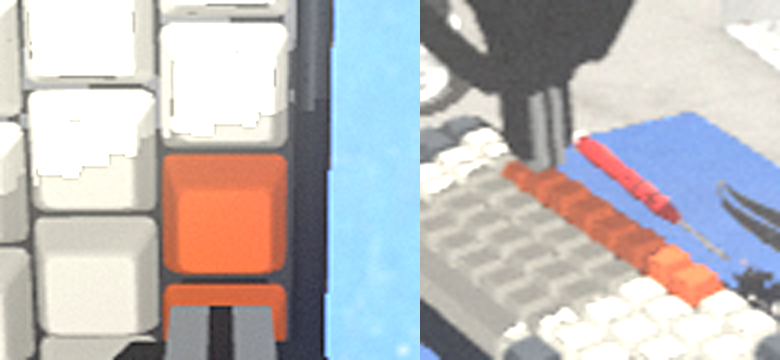

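send_rows(deltas="0 0 0.05 0 0 0 0;0 0 0.05 0 0 0 0;0 0 0.05 0 0 0 0;0 0 0.05 0 0 0 0;0 0 0.05 0 0 0 0;0 0 0.05 0 0 0 0;0 0 0.05 0 0 0 0;0 0 0.05 0 0 0 0;0 0 0.05 0 0 0 0;0 0 0.05 0 0 0 0;0 0 0.05 0 0 0 0;0 0 0 0 0 0 0")

```text
time_s: 14.67
position: [610.4, 268.6, 7.1]
eef_rot: [[-0.112, 0.991, 0.069], [0.994, 0.111, 0.008], [0.0, 0.069, -0.998]]
force: [-2.7, -0.5, 3.6]
finger_gap: -0.2
gripper_force: 2.2
```

send_rows(deltas="0 0 0.05 0 0 0 0;0 0 0.05 0 0 0 0;0 0 0.05 0 0 0 0;0 0 0 0 0 0 0")

```text
time_s: 15.0
position: [610.5, 268.6, 5.7]
eef_rot: [[-0.112, 0.991, 0.068], [0.994, 0.112, 0.007], [-0.0, 0.068, -0.998]]
force: [-5.5, -1.4, 10.7]
finger_gap: -0.2
gripper_force: 6.2
```

send_rows(deltas="0 0 -0.35 0 0 0 0;0 0 -0.35 0 0 0 0;-0.51 0 0 0 0 0 0;-0.51 0 0 0 0 0 0;0 0 0 0 0 0 0;0 0 0.05 0 0 0 0;0 0 0.05 0 0 0 0;0 0 0.05 0 0 0 0;0 0 0.05 0 0 0 0;0 0 0.05 0 0 0 0;0 0 0.05 0 0 0 0;0 0 0.05 0 0 0 0")

```text
time_s: 16.0
position: [612.3, 248.3, 10.3]
eef_rot: [[-0.112, 0.991, 0.069], [0.994, 0.112, 0.008], [-0.0, 0.07, -0.998]]
force: [-0.4, -1.1, 0.7]
finger_gap: -0.1
gripper_force: 0.3
```

send_rows(deltas="0 0 0.05 0 0 0 0;0 0 0.05 0 0 0 0;0 0 0.05 0 0 0 0;0 0 0.05 0 0 0 0;0 0 0.05 0 0 0 0;0 0 0.05 0 0 0 0;0 0 0.05 0 0 0 0;0 0 0.02 0 0 0 0;0 0 0 0 0 0 0")

```text
time_s: 16.75
position: [612.7, 248.3, 5.6]
eef_rot: [[-0.112, 0.991, 0.068], [0.994, 0.112, 0.007], [-0.0, 0.068, -0.998]]
force: [-8.6, -2.2, 14.7]
finger_gap: -0.3
gripper_force: 7.4
```

send_rows(deltas="0 0 -0.35 0 0 0 0;0 0 -0.35 0 0 0 0;-0.49 0 0 0 0 0 0;-0.49 0 0 0 0 0 0;0 0 0 0 0 0 0;0 0 0.05 0 0 0 0;0 0 0.05 0 0 0 0;0 0 0.05 0 0 0 0;0 0 0.05 0 0 0 0;0 0 0.05 0 0 0 0;0 0 0.05 0 0 0 0;0 0 0.05 0 0 0 0")

```text
time_s: 17.75
position: [614.5, 228.8, 9.9]
eef_rot: [[-0.112, 0.991, 0.069], [0.994, 0.112, 0.008], [0.0, 0.07, -0.998]]
force: [-1.3, -0.6, -0.0]
finger_gap: 0.1
gripper_force: 0.3
```

send_rows(deltas="0 0 0.05 0 0 0 0;0 0 0.05 0 0 0 0;0 0 0.05 0 0 0 0;0 0 0.05 0 0 0 0;0 0 0.05 0 0 0 0;0 0 0.05 0 0 0 0;0 0 0.05 0 0 0 0;0 0 0 0 0 0 0;0 0 0 0 0 0 0")

```text
time_s: 18.5
position: [614.9, 228.9, 5.6]
eef_rot: [[-0.112, 0.991, 0.068], [0.994, 0.112, 0.007], [-0.0, 0.068, -0.998]]
force: [-7.2, -1.9, 14.9]
finger_gap: 0.2
gripper_force: 7.4
```

send_rows(deltas="0 0 -0.35 0 0 0 0;0 0 -0.35 0 0 0 0;-0.48 0 0 0 0 0 0;-0.48 0 0 0 0 0 0;0 0 0 0 0 0 0;0 0 0.05 0 0 0 0;0 0 0.05 0 0 0 0;0 0 0.05 0 0 0 0;0 0 0.05 0 0 0 0;0 0 0.05 0 0 0 0;0 0 0.05 0 0 0 0;0 0 0.05 0 0 0 0")

```text
time_s: 19.5
position: [616.6, 209.7, 9.9]
eef_rot: [[-0.112, 0.991, 0.069], [0.994, 0.112, 0.008], [-0.0, 0.069, -0.998]]
force: [-0.2, 0.3, 0.2]
finger_gap: -0.0
gripper_force: 0.3
```

send_rows(deltas="0 0 0.05 0 0 0 0;0 0 0.05 0 0 0 0;0 0 0.05 0 0 0 0;0 0 0.05 0 0 0 0;0 0 0.05 0 0 0 0;0 0 0.05 0 0 0 0;0 0 0.05 0 0 0 0;0 0 0 0 0 0 0;0 0 0 0 0 0 0")

```text
time_s: 20.25
position: [617.1, 209.8, 5.6]
eef_rot: [[-0.112, 0.991, 0.068], [0.994, 0.112, 0.007], [-0.0, 0.068, -0.998]]
force: [-7.4, -1.2, 14.0]
finger_gap: -0.0
gripper_force: 7.2
```

send_rows(deltas="0 0 -0.35 0 0 0 0;0 0 -0.35 0 0 0 0;-0.48 0 0 0 0 0 0;-0.48 0 0 0 0 0 0;0 0 0 0 0 0 0;0 0 0.05 0 0 0 0;0 0 0.05 0 0 0 0;0 0 0.05 0 0 0 0;0 0 0.05 0 0 0 0;0 0 0.05 0 0 0 0;0 0 0.05 0 0 0 0;0 0 0.05 0 0 0 0")

```text
time_s: 21.25
position: [618.8, 190.6, 9.9]
eef_rot: [[-0.112, 0.991, 0.069], [0.994, 0.112, 0.008], [0.0, 0.07, -0.998]]
force: [-1.8, -0.0, 1.2]
finger_gap: -0.2
gripper_force: 0.6
```

send_rows(deltas="0 0 0.05 0 0 0 0;0 0 0.05 0 0 0 0;0 0 0.05 0 0 0 0;0 0 0.05 0 0 0 0;0 0 0.05 0 0 0 0;0 0 0.05 0 0 0 0;0 0 0.05 0 0 0 0;0 0 0 0 0 0 0;0 0 0 0 0 0 0")

```text
time_s: 22.0
position: [619.2, 190.7, 5.6]
eef_rot: [[-0.112, 0.991, 0.068], [0.994, 0.112, 0.007], [-0.0, 0.068, -0.998]]
force: [-9.0, -1.3, 15.3]
finger_gap: 0.3
gripper_force: 7.9
```

send_rows(deltas="0 0 -0.35 0 0 0 0;0 0 -0.35 0 0 0 0;-0.48 0 0 0 0 0 0;-0.48 0 0 0 0 0 0;0 0 0 0 0 0 0;0 0 0.05 0 0 0 0;0 0 0.05 0 0 0 0;0 0 0.05 0 0 0 0;0 0 0.05 0 0 0 0;0 0 0.05 0 0 0 0;0 0 0.05 0 0 0 0;0 0 0.05 0 0 0 0")

```text
time_s: 23.0
position: [620.9, 171.6, 9.9]
eef_rot: [[-0.112, 0.991, 0.069], [0.994, 0.112, 0.008], [0.0, 0.07, -0.998]]
force: [-0.7, -0.4, 0.8]
finger_gap: -0.1
gripper_force: 0.3
```

send_rows(deltas="0 0 0.05 0 0 0 0;0 0 0.05 0 0 0 0;0 0 0.05 0 0 0 0;0 0 0.05 0 0 0 0;0 0 0.05 0 0 0 0;0 0 0.05 0 0 0 0;0 0 0.05 0 0 0 0;0 0 0 0 0 0 0;0 0 0 0 0 0 0")

```text
time_s: 23.75
position: [621.4, 171.6, 5.5]
eef_rot: [[-0.112, 0.991, 0.068], [0.994, 0.112, 0.008], [-0.0, 0.068, -0.998]]
force: [-8.8, -1.2, 15.1]
finger_gap: -0.1
gripper_force: 7.9
```

send_rows(deltas="0 0 -0.35 0 0 0 0;0 0 -0.35 0 0 0 0;-0.48 0 0 0 0 0 0;-0.48 0 0 0 0 0 0;0 0 0 0 0 0 0;0 0 0.05 0 0 0 0;0 0 0.05 0 0 0 0;0 0 0.05 0 0 0 0;0 0 0.05 0 0 0 0;0 0 0.05 0 0 0 0;0 0 0.05 0 0 0 0;0 0 0.05 0 0 0 0")

```text
time_s: 24.75
position: [623.1, 152.5, 9.9]
eef_rot: [[-0.112, 0.991, 0.069], [0.994, 0.112, 0.008], [0.0, 0.07, -0.998]]
force: [-0.6, -1.0, 1.0]
finger_gap: -0.2
gripper_force: 0.3
```

send_rows(deltas="0 0 0.05 0 0 0 0;0 0 0.05 0 0 0 0;0 0 0.05 0 0 0 0;0 0 0.05 0 0 0 0;0 0 0.05 0 0 0 0;0 0 0.05 0 0 0 0;0 0 0.05 0 0 0 0;0 0 0 0 0 0 0;0 0 0 0 0 0 0")

```text
time_s: 25.5
position: [623.5, 152.5, 5.5]
eef_rot: [[-0.112, 0.991, 0.068], [0.994, 0.112, 0.008], [-0.0, 0.068, -0.998]]
force: [-9.3, -0.5, 15.2]
finger_gap: -0.1
gripper_force: 7.8
```

send_rows(deltas="0 0 -0.35 0 0 0 0;0 0 -0.5 0 0 0 0;0 0 -1 0 0 0 0;0 0 -1 0 0 0 0;0 0 -1 0 0 0 0;-0.6 0 -0.8 0 0 0 0;-1 0 0 0 0 0 0;-1 0 0 0 0 0 0;-1 0 0 0 0 0 0;-0.5 0 0 0 0 0 0;0 0 0 0 0 0 0;0 0 0 0 0 0 0")

```text
time_s: 26.5
position: [626.4, 70.0, 95.7]
eef_rot: [[-0.11, 0.991, 0.069], [0.994, 0.11, 0.008], [0.0, 0.07, -0.998]]
force: [0.0, 0.1, -0.3]
finger_gap: -0.0
gripper_force: 0.0
```

Run:
```python
from h import *
s=bot.sense(); print(s['position'],s['force'])
f=grab_frame('wrist'); g=f['frame'][0:270,170:400]
f2=grab_frame('scene')['frame'][175:285,205:325]
cv2.imwrite('pics/c6.png',np.hstack([cv2.resize(g,(400,470),interpolation=cv2.INTER_CUBIC),cv2.resize(cv2.convertScaleAbs(f2,alpha=1.3),(400,470),interpolation=cv2.INTER_CUBIC)]))
```

```text
[626.4262201   70.04650404  95.65814984] [ 0.03379403  0.09459464 -0.30436744]
```

View pics/c6.png

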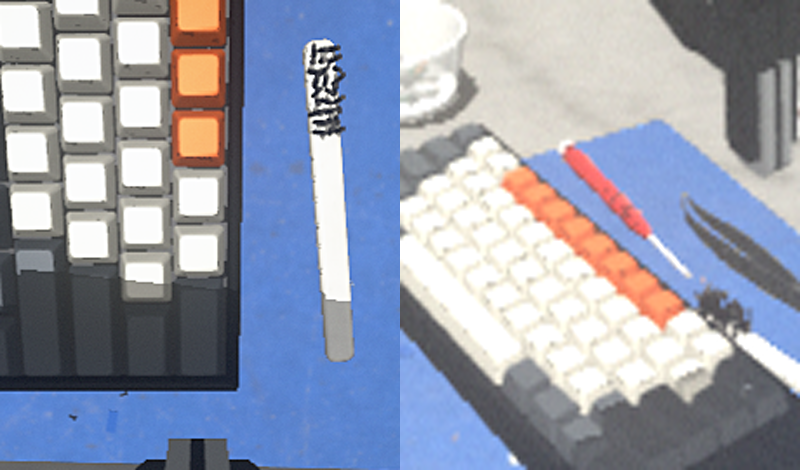

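The wrist and scene pictures show all eight orange caps level with their pale neighbours. The brush, screwdriver and tweezers have not moved. All eight presses stopped on the same plane (TCP z between 5.5 and 5.7 mm) at 11 to 15 N.

```bash
python3 -c "
from cell import bot
print(bot.sign_off())"
```

```text
the job is handed in; nothing more can be done
None
```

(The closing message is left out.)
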